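Lay out the gearbox gears in order of size

TASK

Lay the four loose steel gears on the row of round cork marks, one centred on each mark, flat with the hub up, in order of size: the largest on the mark next to the standing splined shaft, then ever smaller away from it. Leave the spray can at the other end of the board standing where it is.

Things in the scene. Friction and masses are not known exactly. Their poses are not given: they have to be found in the camera images.
- gear_a: loose spur gear: a toothed dark steel disc 42 mm across the teeth and 16 mm thick, lying flat with a bright round hub 30 mm in diameter standing 28 mm up from its centre (44 mm high in all, a 18 mm bore in the hub's top, 12 mm deep); all four gears have the same hub and height and weigh 0.1 to 0.6 kg. Origin at the centre of its underside, z up through the hub.
- gear_b: loose spur gear: a toothed dark steel disc 56 mm across the teeth and 16 mm thick, lying flat with a bright round hub 30 mm in diameter standing 28 mm up from its centre (44 mm high in all, a 18 mm bore in the hub's top, 12 mm deep); all four gears have the same hub and height and weigh 0.1 to 0.6 kg. Origin at the centre of its underside, z up through the hub.
- gear_c: loose spur gear: a toothed dark steel disc 70 mm across the teeth and 16 mm thick, lying flat with a bright round hub 30 mm in diameter standing 28 mm up from its centre (44 mm high in all, a 18 mm bore in the hub's top, 12 mm deep); all four gears have the same hub and height and weigh 0.1 to 0.6 kg. Origin at the centre of its underside, z up through the hub.
- gear_d: loose spur gear: a toothed dark steel disc 84 mm across the teeth and 16 mm thick, lying flat with a bright round hub 30 mm in diameter standing 28 mm up from its centre (44 mm high in all, a 18 mm bore in the hub's top, 12 mm deep); all four gears have the same hub and height and weigh 0.1 to 0.6 kg. Origin at the centre of its underside, z up through the hub.
- mark0: one of four alike round cork marks, 60 mm in diameter and 3 mm thick, fixed in a straight row 100 mm apart along the dark wooden board (120 x 700 mm, 15 mm thick, fixed on the bench); which name lies where in the row varies. Origin at the centre of its underside (on the board's top); its y axis runs along the row and x across it.
- mark1: one of four alike round cork marks, 60 mm in diameter and 3 mm thick, fixed in a straight row 100 mm apart along the dark wooden board (120 x 700 mm, 15 mm thick, fixed on the bench); which name lies where in the row varies. Origin at the centre of its underside (on the board's top); its y axis runs along the row and x across it.
- mark2: one of four alike round cork marks, 60 mm in diameter and 3 mm thick, fixed in a straight row 100 mm apart along the dark wooden board (120 x 700 mm, 15 mm thick, fixed on the bench); which name lies where in the row varies. Origin at the centre of its underside (on the board's top); its y axis runs along the row and x across it.
- mark3: one of four alike round cork marks, 60 mm in diameter and 3 mm thick, fixed in a straight row 100 mm apart along the dark wooden board (120 x 700 mm, 15 mm thick, fixed on the bench); which name lies where in the row varies. Origin at the centre of its underside (on the board's top); its y axis runs along the row and x across it.
- shaft: splined steel output shaft with a round bolt flange, standing upright on one end of the board, fixed: flange 88 mm in diameter, shaft 44 then 32 mm, 130 mm tall. In line with the marks, 135 mm from the nearest mark; either end. Origin at the centre of its underside.
- can: loose white and grey spray can with a red cap, 60 mm in diameter, 146 mm tall, 0.35 kg, standing on the other end of the board, in line with the marks, 135 mm from the nearest mark. Not to be moved. Origin at the centre of its underside.
Mind the look-alikes: they are no part of the job. What is shaped like the gear_c but green is not meant. What is shaped like the gear_b but green is not meant.

How it is judged:
By the outcome, as a careful person would: the job done as asked, in the order asked, and still so for the second after the job is handed in, with the robot touching nothing.
It also fails if it takes over 102 s, if anything falls off the work surface, if the arm or the gripper's body presses on something with over 40 N, if the wrist force passes 120 N, or if a joint passes its speed limit or range.

ROBOT

A 6-joint arm with a two-finger parallel gripper is mounted at the origin on the work surface. World frame = base frame: x ahead of the robot, y to its left, z up, the work surface at z = 0. Lengths are in m, angles in rad, forces in N, time in s.
With the tool pointing down it reaches from about 0.35 to 0.95 m from the base axis. Payload 17.4 kg.
Tool frame: the origin (TCP) lies on the centre line of the jaws, within the pads' length; the fingertips stand 8 mm ahead of it and the grasp point (between the pads) lies 11 mm behind it; z points along the fingers, y is the direction in which the jaws open and shut (so a half turn about z gives the same grasp; the last joint's range is limited). The gripper opens to 93 mm and grips with 3 to 60 N. Pads are 15 mm wide; open, the fingers measure 128 mm over their backs; the gripper's body (75 mm by 188 mm) begins 65 mm behind the grasp point.
Start: joints at [1.076, 0.116, 1.442, -0, 1.584, -0.038], TCP at [0.298, 0.606, 0.191] pointing down, gripper open.
Joint ranges: [-2.83, 2.83], [-0.83, 2.19], [0.07, 2.5], [-1.14, 4.28], [0.01, 3], [-2.97, 2.97]. Speed limits (rad/s): [1.89, 1.89, 2.22, 3.14, 3.14, 3.14].

INTERFACE

Orientations are given as [roll, pitch, yaw] about the fixed x, y, z axes, in that order (R = Rz(yaw) Ry(pitch) Rx(roll)).
In Python, from bench import robot gives the robot as it stands.
- The arm moves only by the tool play_rows, never from a script. Its argument "moves" is a list that holds one entry, the list of rows, each a list of 4 numbers: the shift along the tool's x, y, z in mm, then the turn about the tool's z in rad. In form: [[[x, y, z, twist], ...]]. A call has 1 to 12 rows; each row is the pose to reach, as a shift and turn from the pose commanded when the call began, along the tool's axes at that moment; what a row does not reach only later rows make up. A row lasts 1/8 s, in which the tool goes at most 62.5 mm and 10.7 degrees, less where a joint would pass 70% of its speed; a pose out of reach is approached as far as the arm can. A call with a gripper value outside its range is refused whole. "grip" is the closure in counts, from 0 (fully open) to 255 (shut), set as the call begins (left out, the last holds). The fingers move at their own pace and stop on an object; "newtons" is the grip in N (left out, the last holds). Time passes only in rows, so rows that repeat a pose let the fingers close. It gives the time, the measured TCP pose, the force and the opening at its end, in the units of the state.
- robot.get_state(): the state, without advancing time (a new reading comes with each control period).
- robot.grab_frame(name): name is "side" or "top" or "wrist"; returns a dict with "color" (420x560x3 uint8, red, green, blue), "intrinsics" (3x3 intrinsics, pixels), "eye" and "orientation" of the camera in the world. Camera axes: x right, y down, z forward; pixel columns grow to the right and rows downward; lengths in m; the calibration is good to about 2 mm. A picture is of the moment at which its call begins. There is no depth.
- robot.hand_in(): hands the job in, once; it reports no verdict.
The state is a dict: "t": time; "q": joint angles; "joint_velocities": joint speeds; "effort": joint torques, N m; "ee_pos": TCP position; "tool_rot": TCP orientation; "wrist_force": force on the tool from outside, world axes, zero at the start; "wrist_torque": the same for the moment, N m; "finger_gap": finger opening in m.
Only numpy, scipy, OpenCV 4.12 (cv2) and the standard library are available. Lean on these libraries where they do the work, as an engineer would, in place of code of your own. Each camera call takes 0.05 s, during which the arm holds its last target.

## Working session

There is one attempt and no reset: what is moved stays moved. The work goes in short steps, Python scripts to look and compute and a tool call to move; the robot and the scene stay as the last step left them, time stands still between calls to the robot, and variables do not carry over. Pictures are saved under pics/ and viewed, and the job is handed in when it is done.

Besides the shell and the picture viewer there is one more tool, called after ">>>" as a command line: name --argument value ..., lists and objects as JSON in quotes. play_rows: Moves the arm, as the interface text tells. Its arguments: {"type":"object","properties":{"moves":{"type":"array"},"grip":{"type":"number"},"newtons":{"type":"number"}},"required":["moves"]}

```bash
ls; mkdir -p pics; python3 - <<'E'
from bench import robot
import cv2,json,numpy as np
s=robot.get_state();print(s)
for n in("top","side","wrist"):
    f=robot.grab_frame(n);cv2.imwrite(f"pics/{n}0.png",f["color"][:,:,::-1])
    print(n,np.array(f["intrinsics"]).round(1).tolist(),np.array(f["eye"]).tolist(),np.array(f["orientation"]).tolist())
E
```

```text
pics
{'t': 0.0, 'q': array([ 1.07621589e+00,  1.16457292e-01,  1.44228672e+00, -2.39670732e-05,
        1.58399592e+00, -3.78320809e-02]), 'joint_velocities': array([ 0.00113516,  0.00048889, -0.00061277, -0.00033425,  0.0021093 ,
        0.00037351]), 'effort': array([-5.15146312e-04, -7.21278691e+01, -6.22593784e+01,  7.80141028e-02,
        2.40248919e-02, -1.82664835e-04]), 'ee_pos': array([0.29761421, 0.60557266, 0.19031123]), 'tool_rot': array([-3.14044529e+00, -1.94452627e-05,  2.68484399e+00]), 'wrist_force': array([ 0.07555813, -0.67399904, -0.54816904]), 'wrist_torque': array([ 0.01622476, -0.02059323, -0.03737819]), 'finger_gap': 0.09309550241300535}
top [[425.4, 0.0, 277.2], [0.0, 425.4, 217.8], [0.0, 0.0, 1.0]] [0.25904003053989005, 0.045454902204695606, 1.1025267609734783] [-2.9192067489964444, 0.0072320346325569496, -1.6201202258517728]
side [[514.0, 0.0, 273.3], [0.0, 514.0, 217.0], [0.0, 0.0, 1.0]] [-0.18725935161138604, -0.7666197945425751, 0.7878903716989748] [-2.179501316510036, -0.007406651104387985, -0.683711405957681]
wrist [[310.3, 0.0, 279.1], [0.0, 310.3, 211.8], [0.0, 0.0, 1.0]] [0.23125371267098502, 0.6390494182890137, 0.3842213277921366] [2.8691113697368693, 0.0005326629632624869, 1.1138824053489267]
```

View pics/top0.png

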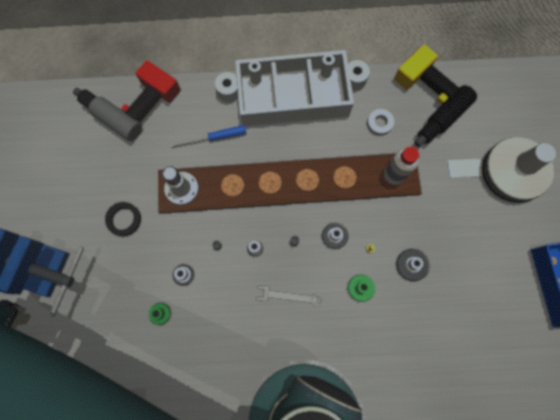

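View pics/side0.png

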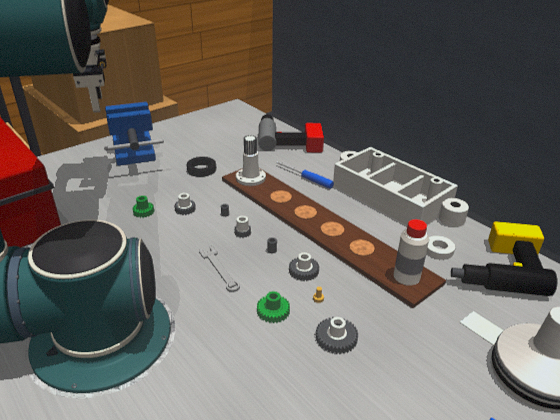

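View pics/wrist0.png

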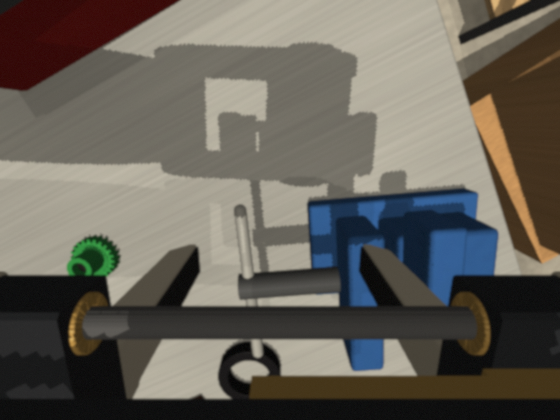

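```bash
python3 - <<'E'
import cv2
t=cv2.imread("pics/top0.png");s=cv2.imread("pics/side0.png")
cv2.imwrite("pics/t1.png",cv2.resize(t[150:310,150:310],None,fx=3.7,fy=3.7,interpolation=cv2.INTER_CUBIC))
cv2.imwrite("pics/t2.png",cv2.resize(t[150:310,285:445],None,fx=3.7,fy=3.7,interpolation=cv2.INTER_CUBIC))
cv2.imwrite("pics/s1.png",cv2.resize(s[130:270,130:310],None,fx=4,fy=4,interpolation=cv2.INTER_CUBIC))
cv2.imwrite("pics/s2.png",cv2.resize(s[220:360,250:450],None,fx=4,fy=4,interpolation=cv2.INTER_CUBIC))
E
```

```text
(no output)
```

View pics/t1.png

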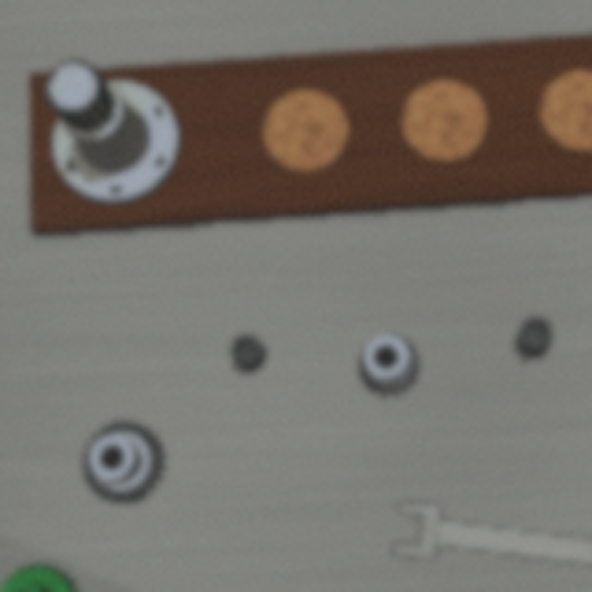

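View pics/t2.png

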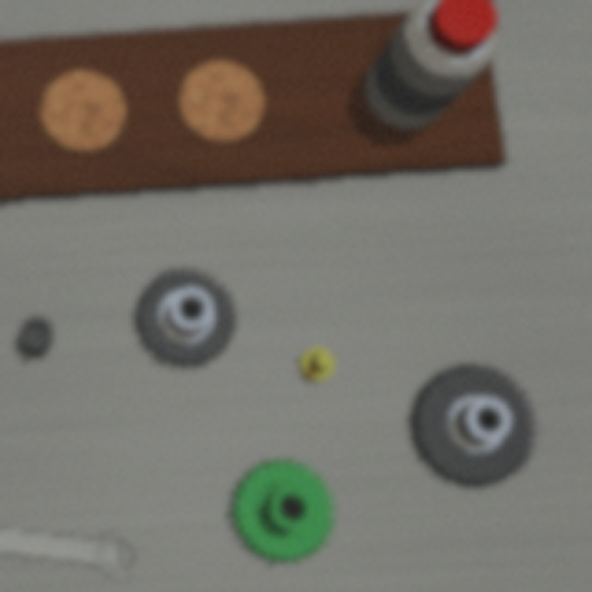

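View pics/s1.png

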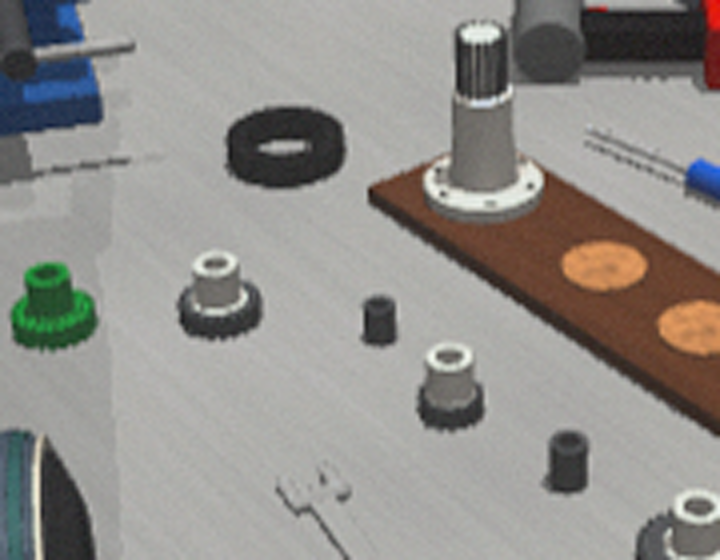

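View pics/s2.png

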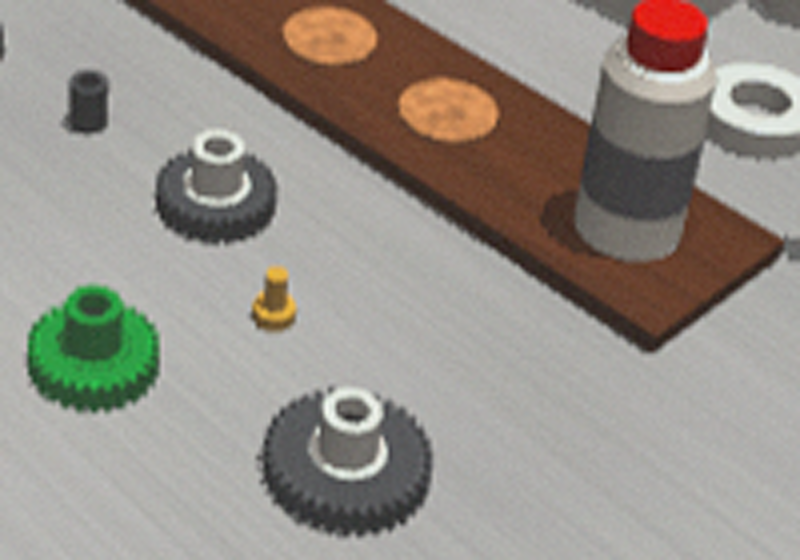

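```bash
cat > h.py <<'E'
import numpy as np, cv2
from scipy.spatial.transform import Rotation as R
def cam(f):
    return np.array(f["intrinsics"]),np.array(f["eye"]),R.from_euler('xyz',f["orientation"]).as_matrix()
TOP=(np.array([[425.4,0,277.2],[0,425.4,217.8],[0,0,1]]),np.array([0.25904003,0.0454549,1.10252676]),R.from_euler('xyz',[-2.9192067489964444,0.0072320346325569496,-1.6201202258517728]).as_matrix())
SIDE=(np.array([[514.,0,273.3],[0,514,217],[0,0,1]]),np.array([-0.18725935,-0.76661979,0.78789037]),R.from_euler('xyz',[-2.179501316510036,-0.007406651104387985,-0.683711405957681]).as_matrix())
def ray(c,u):
    d=c[2]@np.linalg.inv(c[0])@np.array([u[0],u[1],1.]);return c[1],d/np.linalg.norm(d)
def tri(obs):
    A=np.zeros((3,3));b=np.zeros(3)
    for c,u in obs:
        o,d=ray(c,u);P=np.eye(3)-np.outer(d,d);A+=P;b+=P@o
    p=np.linalg.solve(A,b)
    return p,[round(1000*float(np.linalg.norm((np.eye(3)-np.outer(d,d))@(p-o))),1) for o,d in (ray(c,u) for c,u in obs)]
def onz(c,u,z):
    o,d=ray(c,u);return o+d*(z-o[2])/d[2]
def proj(c,p):
    q=c[0]@(c[2].T@(np.asarray(p)-c[1]));return q[:2]/q[2]
def uc(U,s,x0,y0): return ((U[0]+.5)/s-.5+x0,(U[1]+.5)/s-.5+y0)
E
python3 - <<'E'
from h import *
t1=lambda *U:uc(U,3.7,150,150);t2=lambda *U:uc(U,3.7,285,150);s1=lambda *U:uc(U,4,130,130);s2=lambda *U:uc(U,4,250,220)
D=dict(b=(t1(113,457),s1(216,264),.044),a=(t1(386,357),s1(450,355),.044),c=(t2(191,310),s2(218,147),.044),d=(t2(489,419),s2(352,408),.044),
m0=(t1(306,130),s1(604,266),.018),m1=(t1(445,120),s1(697,327),.018),m2=(t2(84,110),s2(330,36),.018),m3=(t2(222,100),s2(448,109),.018))
for k,(a,b,z) in D.items():
    p,e=tri([(TOP,a),(SIDE,b)]);print(k,p.round(4),e,onz(TOP,a,z)[:2].round(4),onz(SIDE,b,z)[:2].round(4))
E
```

```text
b [0.3697 0.29   0.0404] [0.8, 0.8] [0.3701 0.2888] [0.3663 0.2853]
a [0.4283 0.1037 0.042 ] [0.7, 0.7] [0.4285 0.1033] [0.426  0.1016]
c [ 0.4504 -0.1058  0.0408] [0.7, 0.7] [ 0.4505 -0.1058] [ 0.447  -0.1084]
d [ 0.3652 -0.2992  0.0428] [1.2, 1.2] [ 0.3661 -0.2996] [ 0.3632 -0.2996]
m0 [0.6008 0.1571 0.0135] [1.2, 1.2] [0.6005 0.1561] [0.595  0.1522]
m1 [0.6009 0.0575 0.0155] [3.1, 3.1] [0.6029 0.0558] [0.5952 0.0557]
m2 [ 0.6051 -0.0437  0.0139] [1.6, 1.6] [ 0.6052 -0.0443] [ 0.5992 -0.0471]
m3 [ 0.6071 -0.1436  0.0151] [1.7, 1.7] [ 0.6076 -0.1441] [ 0.6023 -0.1454]
```

>>> play_rows --moves '[[[0,0,-60,0.1],[-444,-401,-60,1.114],[-444,-401,-60,1.114],[-444,-401,-60,1.114],[-444,-401,-60,1.114],[-444,-401,-60,1.114],[-444,-401,-60,1.114],[-444,-401,-60,1.114],[-444,-401,-60,1.114],[-444,-401,-60,1.114],[-444,-401,-60,1.114],[-444,-401,-60,1.114]]]' --grip 0

```text
t: 1.65
ee_pos: [0.5197, 0.048, 0.2506]
tool_rot: [-3.141, 0.0, 1.568]
wrist_force: [-0.3, -0.2, 0.3]
finger_gap: 0.0928
```

```bash
python3 - <<'E'
from bench import robot
import cv2,numpy as np
from h import *
f=robot.grab_frame("wrist");cv2.imwrite("pics/w1.png",f["color"][:,:,::-1]);np.savez("w1.npz",k=f["intrinsics"],e=f["eye"],o=f["orientation"])
s=robot.get_state();print(s["t"],s["ee_pos"],s["tool_rot"],s["q"].round(3),f["eye"],cam(f)[2].round(3))
c=cam(f)
for k,p in dict(b=(.3697,.290,.044),a=(.4283,.1037,.044),c=(.4504,-.1058,.044),d=(.3652,-.2992,.044),m0=(.6008,.1571,.018),m1=(.601,.0575,.018),m2=(.6051,-.0437,.018),m3=(.6071,-.1436,.018)).items(): print(k,proj(c,p).round(1))
E
```

```text
1.7 [0.51940537 0.04930975 0.25069879] [-3.14090083e+00 -1.24768961e-04  1.56881400e+00] [ 0.046 -0.229  1.677  0.     1.695  0.048] [0.52101986 0.12329418 0.4443929 ] [[ 1.    -0.003 -0.003]
 [-0.003 -0.963 -0.27 ]
 [-0.002  0.27  -0.963]]
b [141.6 -32.2]
a [206.2 141.3]
c [231.2 290. ]
d [183.7 397.6]
m0 [341.3  97.5]
m1 [337.8 174.2]
m2 [337.3 242.8]
m3 [335.6 303. ]
```

View pics/w1.png

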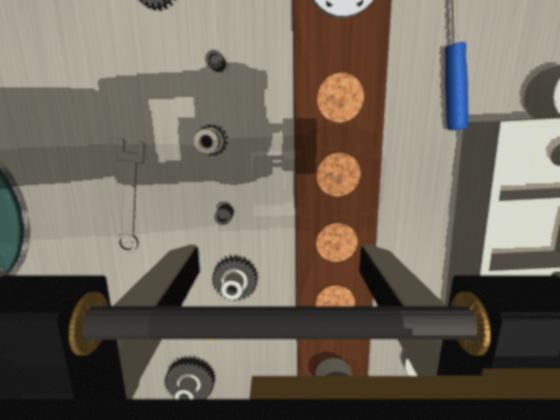

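```bash
python3 - <<'E'
import cv2,numpy as np
w=cv2.imread("pics/w1.png")
cv2.imwrite("pics/w1a.png",cv2.resize(w[60:200,180:370],None,fx=4,fy=4,interpolation=cv2.INTER_CUBIC))
cv2.imwrite("pics/w1b.png",cv2.resize(w[190:320,190:380],None,fx=4,fy=4,interpolation=cv2.INTER_CUBIC))
cv2.imwrite("pics/w1c.png",cv2.resize(w[340:420,140:240],None,fx=6,fy=6,interpolation=cv2.INTER_CUBIC))
h=cv2.cvtColor(w,cv2.COLOR_BGR2HSV)
m=cv2.inRange(h,(5,90,120),(22,255,255));m=cv2.morphologyEx(m,cv2.MORPH_OPEN,np.ones((3,3)))
n,l,st,ce=cv2.connectedComponentsWithStats(m)
for i in range(1,n):
  if st[i,4]>300: print(st[i],ce[i].round(2))
t=cv2.imread("pics/top0.png");h=cv2.cvtColor(t,cv2.COLOR_BGR2HSV)
m=cv2.inRange(h,(5,90,120),(22,255,255));m=cv2.morphologyEx(m,cv2.MORPH_OPEN,np.ones((3,3)))
n,l,st,ce=cv2.connectedComponentsWithStats(m)
for i in range(1,n):
  if st[i,4]>200: print(st[i],ce[i].round(2))
E
```

```text
[ 317   72   48   51 1927] [340.25  97.08]
[ 316  152   45   45 1560] [338.21 174.24]
[ 316  223   42   40 1326] [336.49 242.25]
[315 285  41  22 691] [335.35 296.51]
[334 167  22  21 369] [344.44 176.76]
[297 169  22  21 370] [307.15 179.28]
[259 172  22  21 374] [269.66 181.94]
[222 175  22  21 367] [232.14 184.69]
```

View pics/w1a.png

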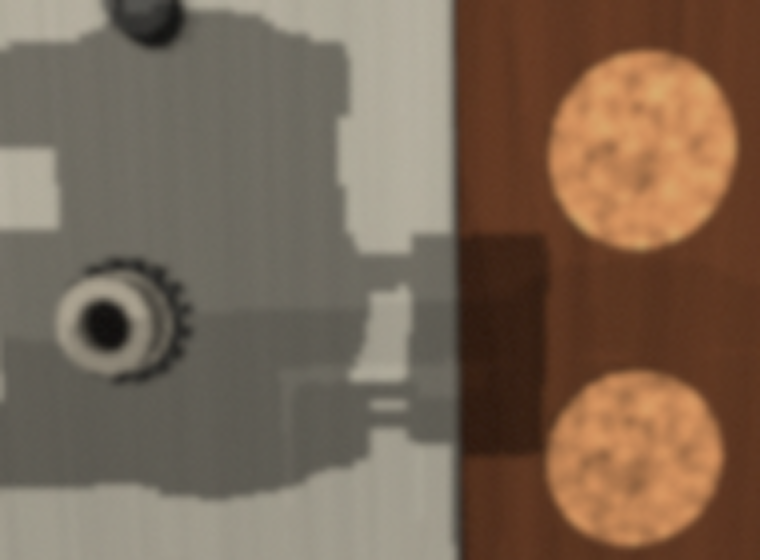

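View pics/w1b.png

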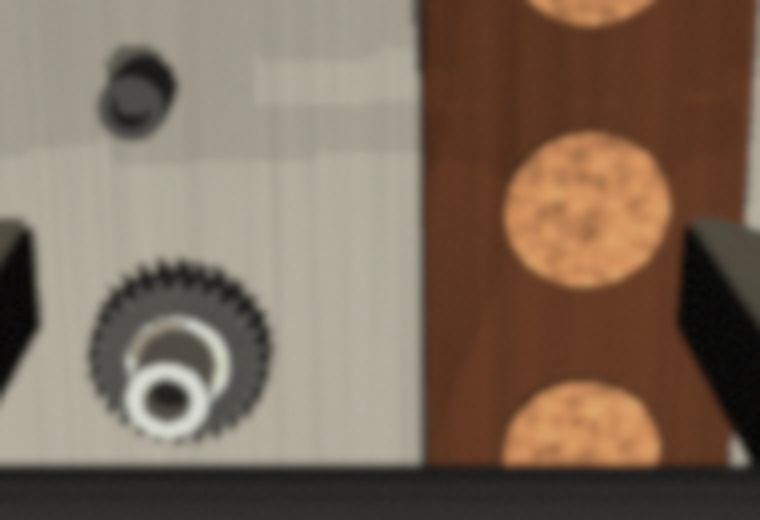

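View pics/w1c.png

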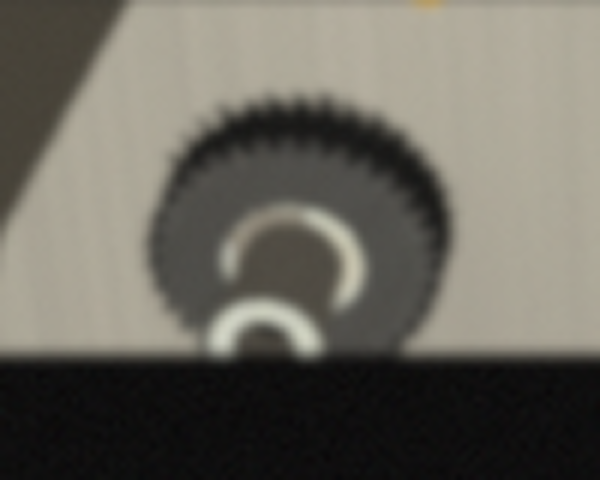

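```bash
python3 - <<'E'
from h import *
z=np.load("w1.npz");W=(z["k"],z["e"],R.from_euler('xyz',z["o"]).as_matrix())
t1=lambda *U:uc(U,3.7,150,150);t2=lambda *U:uc(U,3.7,285,150)
D=dict(a=(t1(386,357),(206.4,140.9),.044),c=(t2(191,310),(231.9,289.9),.044),
m0=((232.14,184.69),(340.25,97.08),.018),m1=((269.66,181.94),(338.21,174.24),.018),m2=((307.15,179.28),(336.49,242.25),.018),m3=((344.44,176.76),(335.5,302.9),.018))
for k,(a,b,zz) in D.items():
    p,e=tri([(TOP,a),(W,b)]);print(k,p.round(4),e,onz(TOP,a,zz)[:2].round(4),onz(W,b,zz)[:2].round(4))
E
```

```text
a [0.4286 0.1037 0.0432] [0.4, 0.4] [0.4285 0.1033] [0.4286 0.1042]
c [ 0.451  -0.1062  0.0425] [0.3, 0.3] [ 0.4505 -0.1058] [ 0.4515 -0.1056]
m0 [0.5979 0.1563 0.0269] [0.6, 0.6] [0.6008 0.1566] [0.5994 0.1576]
m1 [0.6022 0.057  0.0189] [0.9, 0.9] [0.6033 0.0564] [0.6016 0.0574]
m2 [ 0.6049 -0.0435  0.0172] [0.9, 0.9] [ 0.6055 -0.0438] [ 0.6039 -0.0428]
m3 [ 0.6072 -0.1435  0.018 ] [0.2, 0.2] [ 0.6074 -0.1436] [ 0.607  -0.1434]
```

>>> play_rows --moves '[[[-349,-154,110,0],[-349,-154,110,0],[-349,-154,110,0],[-349,-154,110,0],[-349,-154,110,0],[-349,-154,110,0],[-349,-154,110,0],[-349,-154,110,0],[-349,-154,110,0],[-349,-154,110,0]]]'

```text
t: 2.95
ee_pos: [0.3661, -0.298, 0.1415]
tool_rot: [3.141, 0.0, 1.573]
wrist_force: [-0.3, 0.3, 0.5]
finger_gap: 0.0928
```

```bash
cat > look.py <<'E'
import sys,cv2,numpy as np
from bench import robot
from h import *
n=sys.argv[1]
f=robot.grab_frame("wrist");cv2.imwrite(f"pics/{n}.png",f["color"][:,:,::-1]);np.savez(n+".npz",k=f["intrinsics"],e=f["eye"],o=f["orientation"])
s=robot.get_state();print(s["t"],s["ee_pos"].round(4),s["tool_rot"].round(4),s["wrist_force"].round(1),s["finger_gap"])
E
python3 look.py w2
```

```text
3.0 [ 0.366  -0.2981  0.1414] [3.1411e+00 4.0000e-04 1.5724e+00] [ 0.3 -0.2  0. ] 0.09314140505068205
```

View pics/w2.png

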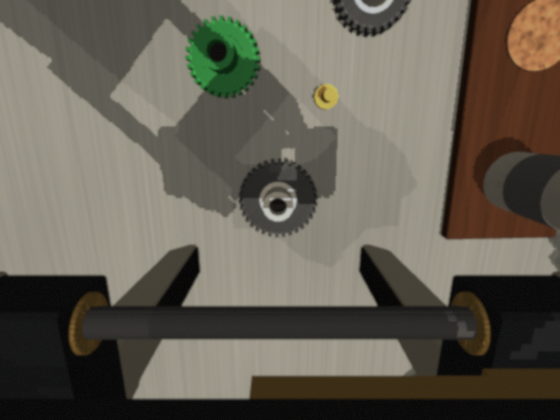

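```bash
python3 - <<'E'
from h import *
w=cv2.imread("pics/w2.png");cv2.imwrite("pics/w2a.png",cv2.resize(w[150:250,220:340],None,fx=6,fy=6,interpolation=cv2.INTER_CUBIC))
z=np.load("w2.npz");W=(z["k"],z["e"],R.from_euler('xyz',z["o"]).as_matrix())
print(onz(W,(278,204),.044), tri([(W,(278,204)),(TOP,uc((489,419),3.7,285,150))]))
E
```

```text
[ 0.36565708 -0.29647768  0.044     ] (array([ 0.36508506, -0.29342817,  0.05985184]), [1.1, 1.1])
```

View pics/w2a.png

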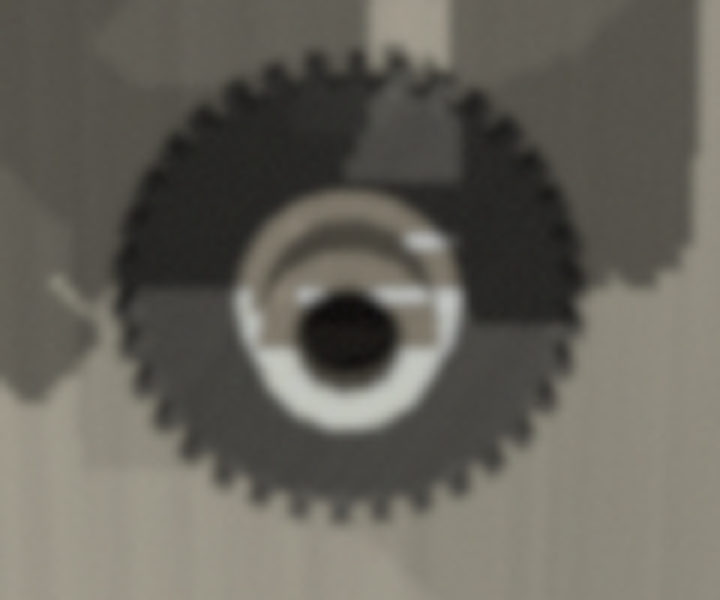

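>>> play_rows --moves '[[[0,0,60,0],[0,0,100,0],[0,0,114,0],[0,0,114,0],[0,0,114,0]]]'

```text
t: 3.62
ee_pos: [0.3662, -0.2995, 0.0289]
tool_rot: [3.14, 0.002, 1.571]
wrist_force: [0.4, 0.7, -0.3]
finger_gap: 0.0929
```

>>> play_rows --moves '[[[0,0,0,0],[0,0,0,0],[0,0,0,0],[0,0,0,0],[0,0,0,0],[0,0,0,0],[0,0,0,0],[0,0,0,0]]]' --grip 255 --newtons 30

```text
t: 4.62
ee_pos: [0.3653, -0.2989, 0.027]
tool_rot: [-3.142, -0.0, 1.571]
wrist_force: [0.4, 0.3, 0.6]
finger_gap: 0.0175
```

```bash
python3 look.py w3; python3 -c "
from bench import robot
import cv2
f=robot.grab_frame('side');cv2.imwrite('pics/s3.png',cv2.resize(f['color'][250:400,220:420,::-1],None,fx=4,fy=4))"
```

```text
4.675 [ 0.3654 -0.2989  0.0271] [3.1416 0.     1.5708] [ 0.4  0.4 -0.2] 0.013569310756683007
```

View pics/w3.png

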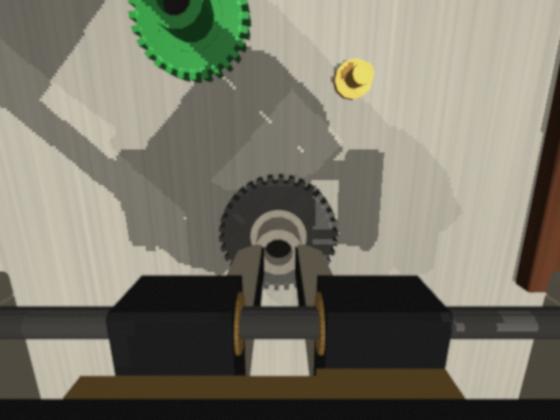

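View pics/s3.png

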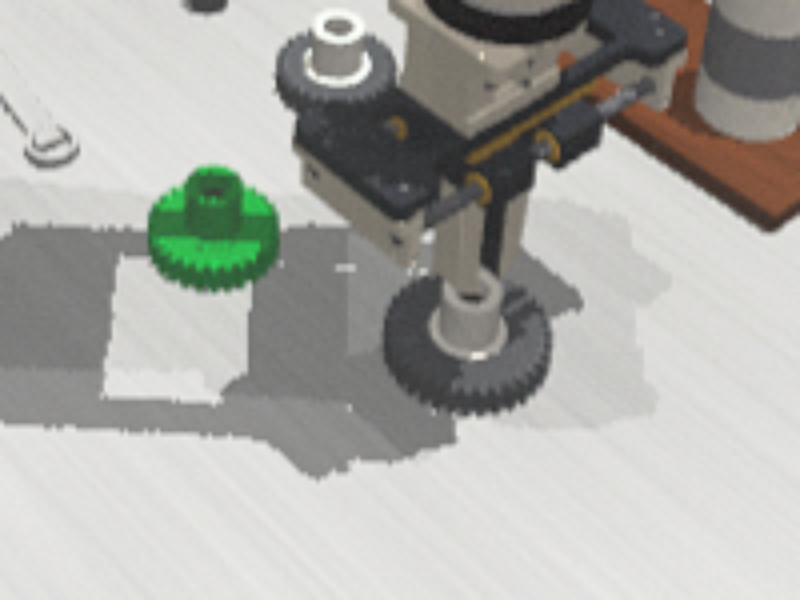

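```bash
python3 - <<'E'
from h import *
w=cv2.imread("pics/w3.png");cv2.imwrite("pics/w3a.png",cv2.resize(w[160:310,200:360],None,fx=5,fy=5,interpolation=cv2.INTER_CUBIC))
z=np.load("w3.npz");W=(z["k"],z["e"],R.from_euler('xyz',z["o"]).as_matrix())
sd=uc((472,287),4,220,250)
print(z["e"],onz(W,(278,247),.044), onz(SIDE,sd,.044),tri([(W,(278,247)),(SIDE,sd)]))
for p in [(.3654,-.2989,.019),(.3654,-.2989,.038),(.3654,-.2989,.044)]: print(proj(W,p),(proj(SIDE,p)-[220,250])*4)
E
```

```text
[ 0.3662193  -0.22371402  0.22087273] [ 0.36535411 -0.29555162  0.044     ] [ 0.36363775 -0.29909768  0.044     ] (array([ 0.36560042, -0.29702133,  0.04092101]), [0.3, 0.3])
[278.2322534  237.82694213] [468.76634366 318.98348235]
[278.12048916 248.34306496] [471.79218315 292.19005779]
[278.08073673 252.08345045] [472.76123819 283.60919846]
```

View pics/w3a.png

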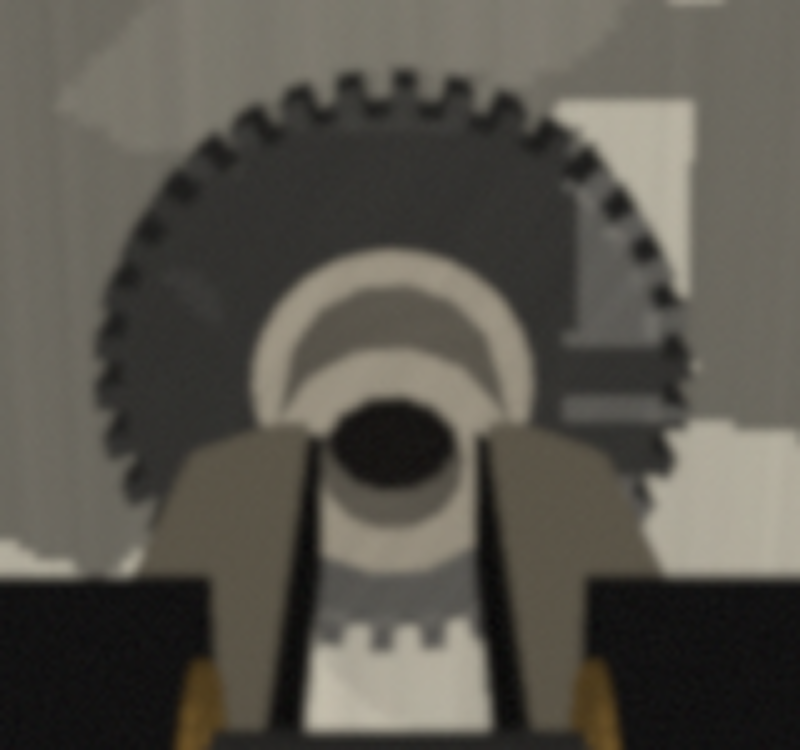

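>>> play_rows --moves '[[[0,0,0,0],[0,0,0,0],[0,0,0,0],[0,0,0,0]]]'

```text
t: 5.22
ee_pos: [0.3653, -0.2989, 0.027]
tool_rot: [-3.142, -0.0, 1.571]
wrist_force: [0.6, 0.4, 0.5]
finger_gap: 0.0004
```

```bash
python3 look.py w4; python3 -c "
from bench import robot
import cv2
f=robot.grab_frame('side');cv2.imwrite('pics/s4.png',cv2.resize(f['color'][290:365,300:380,::-1],None,fx=8,fy=8,interpolation=cv2.INTER_CUBIC))
a=cv2.imread('pics/w4.png');cv2.imwrite('pics/w4a.png',cv2.resize(a[160:310,200:360],None,fx=5,fy=5))"
```

```text
5.275 [ 0.3654 -0.2989  0.027 ] [ 3.1416 -0.      1.5708] [-0.1 -0.5 -0.1] 0.0007120208859309146
```

View pics/s4.png

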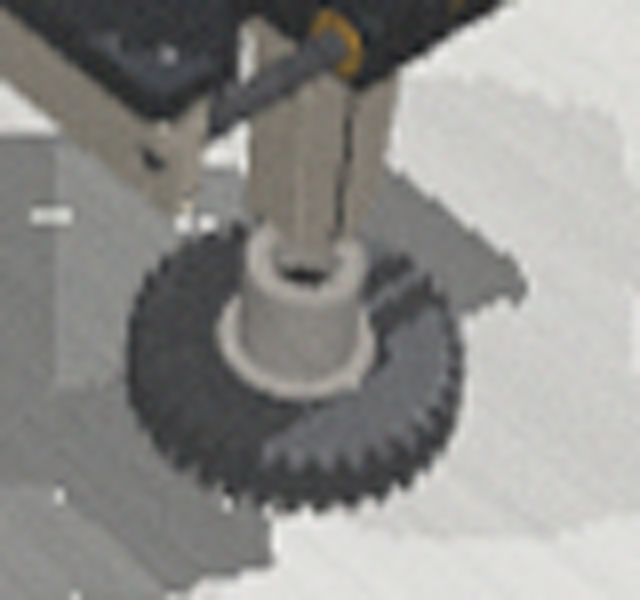

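View pics/w4a.png

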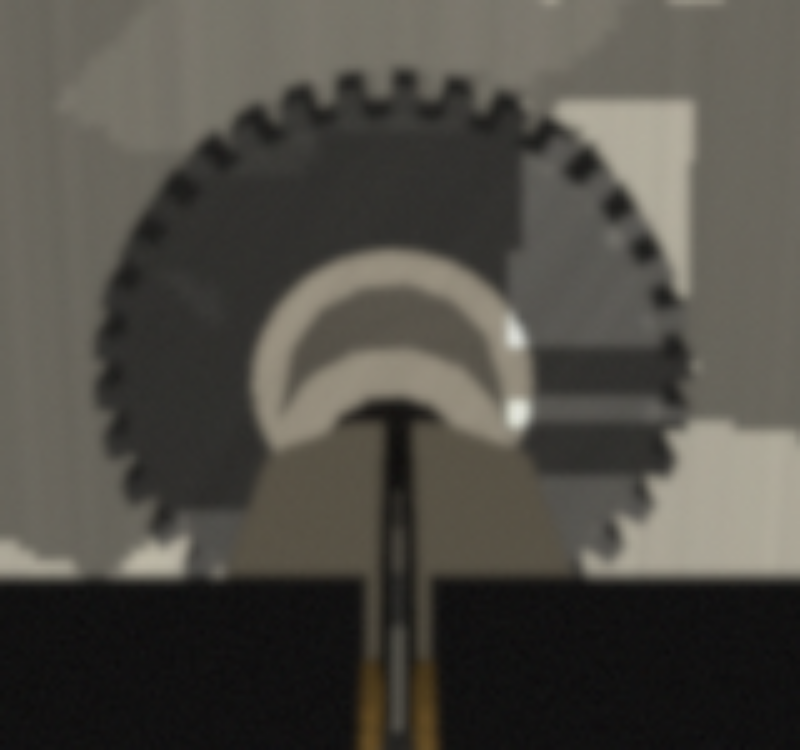

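```bash
python3 - <<'E'
from h import *
z=np.load("w4.npz");W=(z["k"],z["e"],R.from_euler('xyz',z["o"]).as_matrix())
a=(200+398/5-.4,160+412/5-.4)
for U in [(312,262)]:
  sd=uc(U,8,300,290)
  print(sd,tri([(W,a),(SIDE,sd)]))
for zz in (.02,.03,.04,.045,.05,.055): 
  for y in (-.2989,-.2914): print(zz,y,proj(W,(.3654,y,zz)).round(1),((proj(SIDE,(.3654,y,zz))-[300,290])*8).round(0))
E
```

```text
(338.5625, 322.3125) (array([ 0.36742301, -0.29642981,  0.03624399]), [1.7, 1.7])
0.02 -0.2989 [278.2 238.3] [298. 315.]
0.02 -0.2914 [278.2 228. ] [277. 298.]
0.03 -0.2989 [278.2 243.7] [301. 287.]
0.03 -0.2914 [278.2 232.9] [280. 270.]
0.04 -0.2989 [278.1 249.6] [304. 259.]
0.04 -0.2914 [278.1 238.3] [283. 241.]
0.045 -0.2989 [278.1 252.7] [306. 244.]
0.045 -0.2914 [278.1 241.2] [284. 227.]
0.05 -0.2989 [278. 256.] [307. 230.]
0.05 -0.2914 [278.  244.3] [286. 212.]
0.055 -0.2989 [278.  259.6] [309. 215.]
0.055 -0.2914 [278.  247.5] [287. 198.]
```

>>> play_rows --moves '[[[0,0,-3,0],[0,0,-3,0],[0,0,-3,0],[0,0,-3,0],[0,0,-3,0],[0,0,-3,0],[0,0,-3,0],[0,0,-3,0],[0,0,-3,0],[0,0,-3,0],[0,0,-3,0],[0,0,-3,0]]]' --grip 0

```text
t: 6.82
ee_pos: [0.3653, -0.2989, 0.0301]
tool_rot: [-3.142, 0.0, 1.571]
wrist_force: [-0.4, -0.4, -1.4]
finger_gap: 0.093
```

>>> play_rows --moves '[[[0,0,10,0],[0,0,20,0],[0,0,24,0],[0,0,26,0],[0,0,26,0],[0,0,26,0]]]'

```text
t: 7.58
ee_pos: [0.3655, -0.299, 0.0043]
tool_rot: [3.141, 0.0, 1.571]
wrist_force: [-0.2, -0.6, 0.1]
finger_gap: 0.093
```

```bash
python3 look.py w5; python3 -c "
from bench import robot
import cv2
f=robot.grab_frame('side');cv2.imwrite('pics/s5.png',cv2.resize(f['color'][260:370,270:410,::-1],None,fx=5,fy=5,interpolation=cv2.INTER_CUBIC))
"
```

```text
7.625 [ 0.3654 -0.2991  0.0043] [3.1413e+00 3.0000e-04 1.5708e+00] [ 0.2 -0.   0.5] 0.09301662718674705
```

View pics/s5.png

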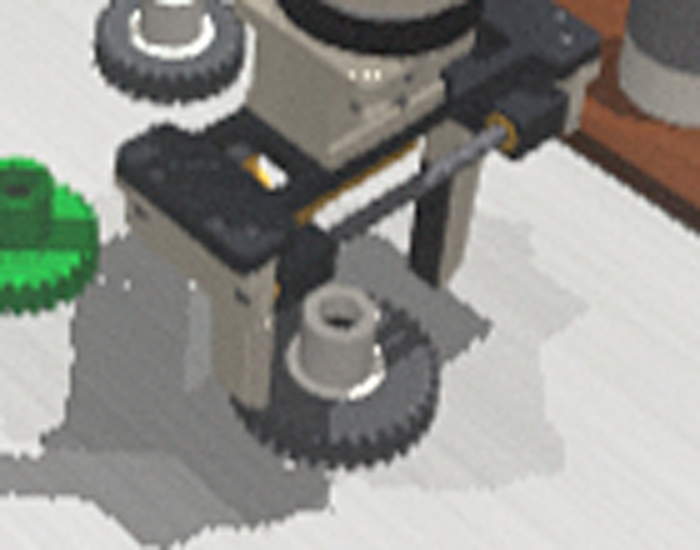

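View pics/w5.png

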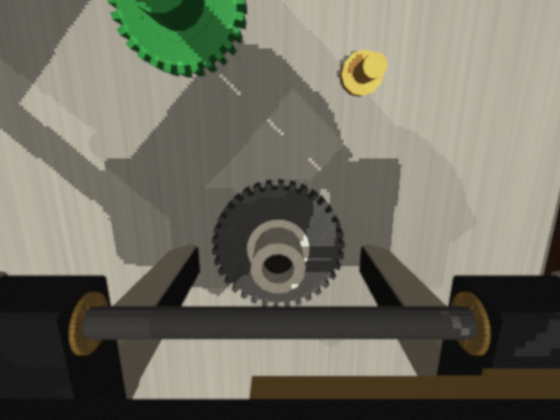

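```bash
python3 - <<'E'
from h import *
for zz in (.015,.02,.025,.03): print(zz,[((proj(SIDE,(x,-.3066,zz))-[270,260])*5).round(0) for x in (.3014,.319)])
z=np.load("w5.npz");W=(z["k"],z["e"],R.from_euler('xyz',z["o"]).as_matrix())
for zz in (.015,.02,.025,.03): print(zz,[proj(W,(x,-.2916,zz)).round(0) for x in (.319,.412)])
E
```

```text
0.015 [array([231., 446.]), array([264., 424.])]
0.02 [array([232., 437.]), array([265., 415.])]
0.025 [array([233., 428.]), array([266., 406.])]
0.03 [array([233., 420.]), array([267., 397.])]
0.015 [array([204., 237.]), array([352., 237.])]
0.02 [array([202., 240.]), array([354., 240.])]
0.025 [array([200., 243.]), array([356., 243.])]
0.03 [array([198., 246.]), array([358., 246.])]
```

>>> play_rows --moves '[[[0,0,4,0],[0,0,4,0],[0,0,4,0],[0,0,4,0],[0,0,4,0],[0,0,4,0],[0,0,4,0],[0,0,4,0],[0,0,4,0],[0,0,4,0],[0,0,4,0]]]' --grip 255 --newtons 40

```text
t: 9.05
ee_pos: [0.3653, -0.2989, 0.0]
tool_rot: [-3.141, -0.0, 1.571]
wrist_force: [-0.6, -0.2, 0.9]
finger_gap: 0.0288
```

```bash
python3 look.py w6
```

```text
9.1 [ 3.653e-01 -2.989e-01  1.000e-04] [-3.1415 -0.      1.5708] [-1.2  0.1  1.4] 0.02909226149802383
```

View pics/w6.png

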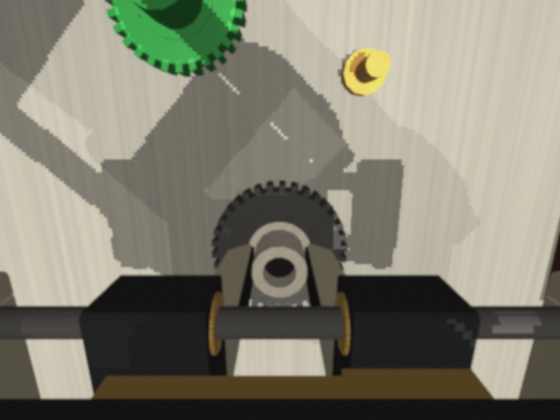

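>>> play_rows --moves '[[[0,0,-20,0],[0,0,-60,0],[0,0,-110,0],[0,0,-110,0],[0,0,-110,0]]]'

```text
t: 9.72
ee_pos: [0.365, -0.2985, 0.1087]
tool_rot: [-3.141, -0.001, 1.571]
wrist_force: [0.3, -0.2, -4.0]
finger_gap: 0.029
```

```bash
python3 look.py w7;python3 - <<'E'
from h import *
z=np.load("w6.npz");W=(z["k"],z["e"],R.from_euler('xyz',z["o"]).as_matrix());print(onz(W,(279,267.5),.044))
w=cv2.imread("pics/w6.png");cv2.imwrite("pics/w6a.png",cv2.resize(w[200:320,210:350],None,fx=5,fy=5))
w=cv2.imread("pics/w7.png");cv2.imwrite("pics/w7a.png",cv2.resize(w[160:320,180:380],None,fx=4,fy=4))
E
```

```text
9.775 [ 0.3648 -0.2984  0.1082] [-3.1399e+00 -1.6000e-03  1.5708e+00] [-0.3  0.8 -4.7] 0.029189210306460756
[ 0.36597045 -0.29620889  0.044     ]
```

View pics/w7a.png

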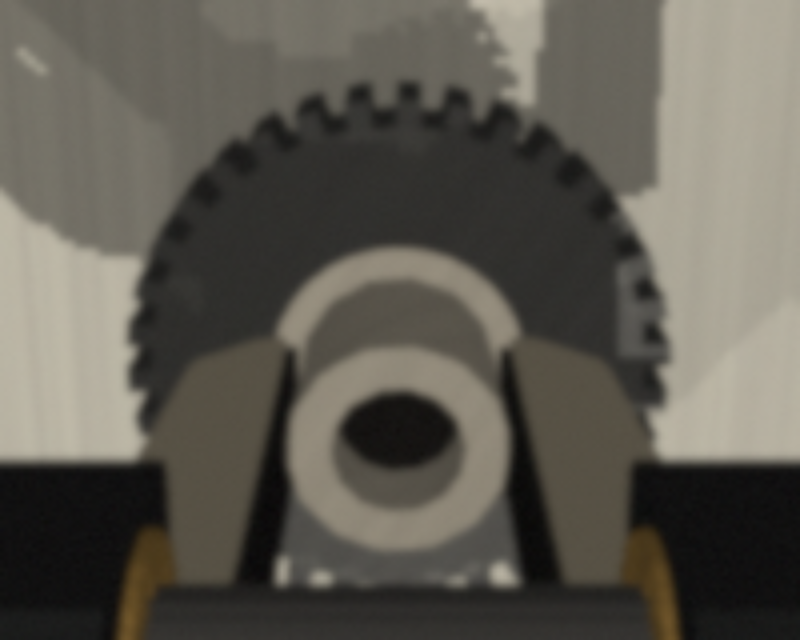

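View pics/w6a.png

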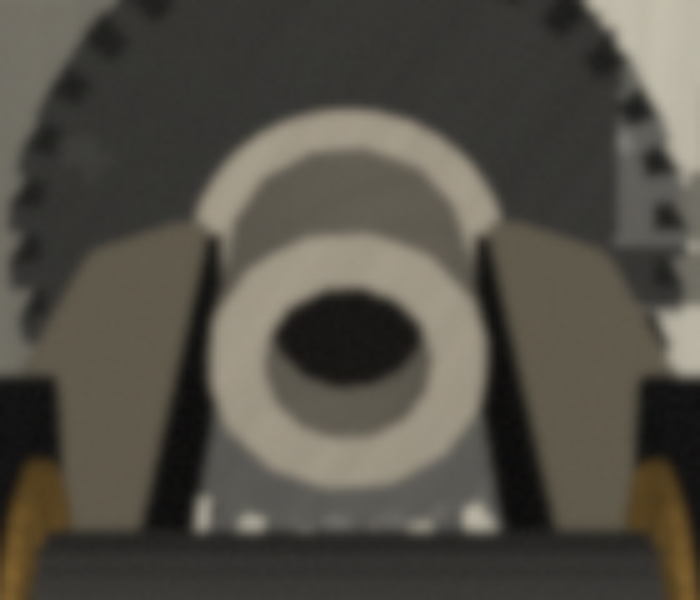

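>>> play_rows --moves '[[[40,40,-40,0],[239,235,-40,0],[239,235,-40,0],[239,235,-40,0],[239,235,-40,0],[239,235,-40,0],[239,235,-40,0],[239,235,-40,0],[239,235,-40,0],[239,235,-40,0]]]'

```text
t: 11.02
ee_pos: [0.6, -0.0606, 0.1501]
tool_rot: [3.141, 0.0, 1.57]
wrist_force: [-0.7, 0.2, -3.9]
finger_gap: 0.0292
```

```bash
python3 look.py w8;python3 - <<'E'
from h import *
z=np.load("w8.npz");W=(z["k"],z["e"],R.from_euler('xyz',z["o"]).as_matrix());print(z["e"])
w=cv2.imread("pics/w8.png")
h=cv2.cvtColor(w,cv2.COLOR_BGR2HSV)
m=cv2.inRange(h,(5,90,100),(22,255,255));m=cv2.morphologyEx(m,cv2.MORPH_OPEN,np.ones((3,3)))
n,l,st,ce=cv2.connectedComponentsWithStats(m)
for i in range(1,n):
  if st[i,4]>300: print(st[i],ce[i].round(2),onz(W,ce[i],.018).round(4))
E
```

```text
11.075 [ 0.6    -0.0605  0.1502] [3.1413e+00 1.0000e-04 1.5699e+00] [-0.4  0.3 -4.1] 0.029341626100979037
[0.60089468 0.01464509 0.34391765]
[  218     0   124   135 12762] [288.54  56.45] [0.6097 0.0777 0.018 ]
[ 255  149   56   41 1594] [284.76 168.82] [ 0.6065 -0.0297  0.018 ]
[241 340  22  36 477] [249.17 359.61] [ 0.5626 -0.2697  0.018 ]
[297 340  27  36 533] [313.15 355.2 ] [ 0.6429 -0.2631  0.018 ]
[488 377  30  20 390] [501.72 388.37] [ 0.8888 -0.3145  0.018 ]
```

View pics/w8.png

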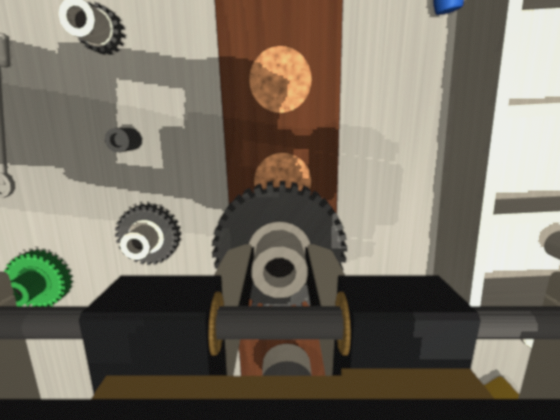

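```bash
python3 - <<'E'
from h import *
z=np.load("w8.npz");W=(z["k"],z["e"],R.from_euler('xyz',z["o"]).as_matrix())
w=cv2.imread("pics/w8.png");cv2.imwrite("pics/w8a.png",cv2.resize(w[30:190,220:345],None,fx=4,fy=4,interpolation=cv2.INTER_CUBIC))
m=((w[:,:,2]>125)&(w[:,:,0]<110)).astype(np.uint8);m=m[30:130,225:335];m=cv2.morphologyEx(m,cv2.MORPH_CLOSE,np.ones((9,9)))
c=max(cv2.findContours(m,0,1)[0],key=cv2.contourArea);hu=cv2.convexHull(c);e=cv2.fitEllipse(hu);print(e)
u=np.array(e[0])+[225,30];print(u,onz(W,u,.018))
for p in [(.6024,.0569,.018),(.6048,-.0431,.018)]:print(proj(W,p))
E
```

```text
((55.89216995239258, 48.5078125), (62.64966583251953, 68.8138198852539), 174.39105224609375)
[280.89216995  78.5078125 ] [0.60240484 0.05818493 0.018     ]
[280.88665348  79.92981111]
[283.10834534 181.42577613]
```

View pics/w8a.png

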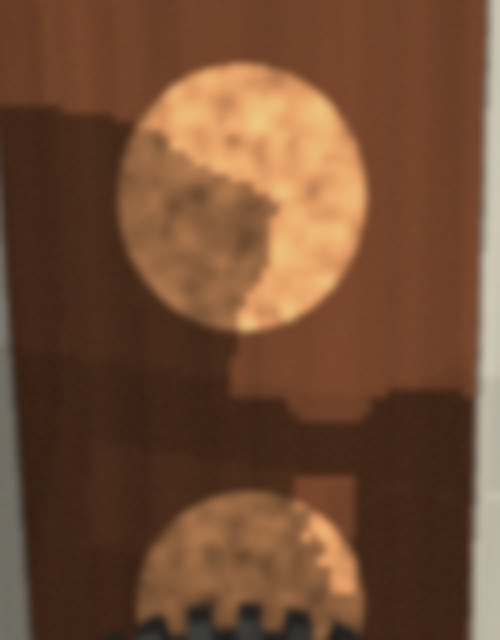

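>>> play_rows --moves '[[[60,0,0,0],[120,0,0,0],[180,0,0,0],[218,0,0,0],[218,0,50,0],[218,0,100,0],[218,0,120,0],[218,0,126,0],[218,0,126,0],[218,0,126,0]]]'

```text
t: 12.32
ee_pos: [0.6013, 0.1581, 0.0259]
tool_rot: [3.139, -0.001, 1.571]
wrist_force: [0.2, 0.2, -3.8]
finger_gap: 0.0288
```

```bash
python3 look.py w9; python3 -c "
from bench import robot
import cv2
f=robot.grab_frame('top');cv2.imwrite('pics/t9.png',f['color'][:,:,::-1])
f=robot.grab_frame('side');cv2.imwrite('pics/s9.png',f['color'][:,:,::-1])
a=cv2.resize(f['color'][150:230,220:330,::-1],None,fx=6,fy=6,interpolation=cv2.INTER_CUBIC);cv2.imwrite('pics/s9a.png',a)"
```

```text
12.375 [0.6012 0.1582 0.0257] [ 3.1395e+00 -5.0000e-04  1.5707e+00] [ 0.6  0.6 -4.3] 0.028816922513848035
```

View pics/s9a.png

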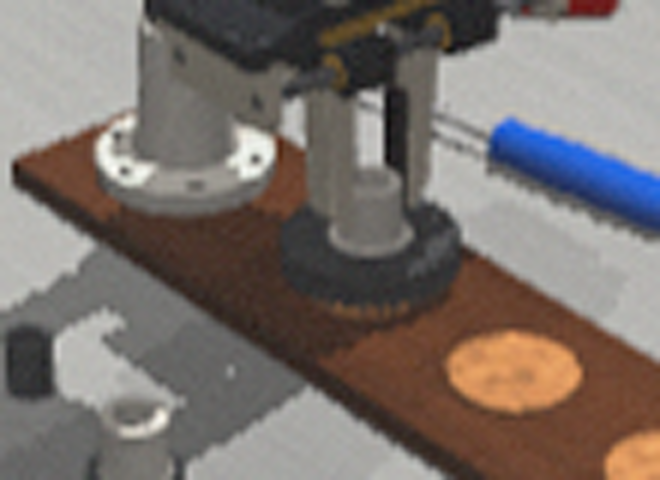

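View pics/w9.png

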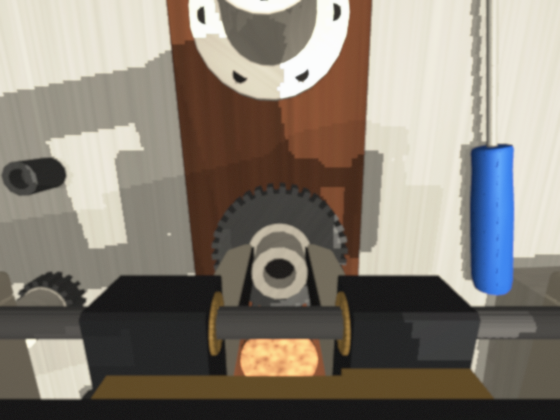

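>>> play_rows --moves '[[[0,0,4,0],[0,0,7,0],[0,0,7,0],[0,0,7,0]]]'

```text
t: 12.98
ee_pos: [0.6007, 0.1575, 0.0183]
tool_rot: [3.141, 0.001, 1.571]
wrist_force: [-4.4, -7.0, 10.3]
finger_gap: 0.0292
```

>>> play_rows --moves '[[[0,0,0,0],[0,0,0,0],[0,0,0,0],[0,0,0,0],[0,0,0,0],[0,0,0,0],[0,0,-30,0],[0,0,-80,0],[0,0,-120,0],[0,0,-120,0],[0,0,-120,0]]]' --grip 0

```text
t: 14.35
ee_pos: [0.6001, 0.158, 0.1362]
tool_rot: [-3.141, 0.0, 1.571]
wrist_force: [-0.3, -1.3, -0.3]
finger_gap: 0.0927
```

```bash
python3 look.py w10; python3 - <<'E'
from h import *
a=cv2.imread('pics/w10.png');cv2.imwrite('pics/w10a.png',cv2.resize(a[130:300,190:370],None,fx=4,fy=4,interpolation=cv2.INTER_CUBIC))
z=np.load("w10.npz");W=(z["k"],z["e"],R.from_euler('xyz',z["o"]).as_matrix());print(proj(W,(.6005,.1575,.062)))
E
```

```text
14.4 [0.5998 0.158  0.1357] [-3.1399e+00  4.0000e-04  1.5708e+00] [-0.2  0.   1. ] 0.09311589020852927
[278.98536505 212.54916811]
```

View pics/w10.png

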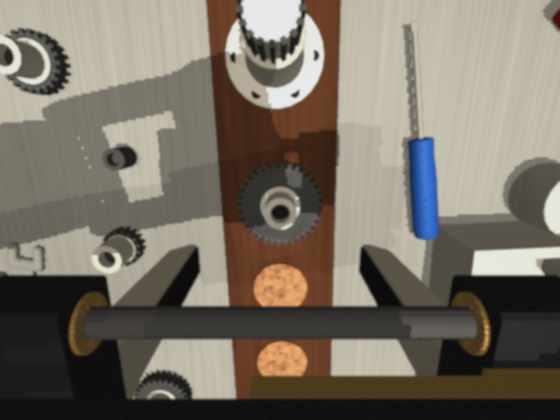

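View pics/w10a.png

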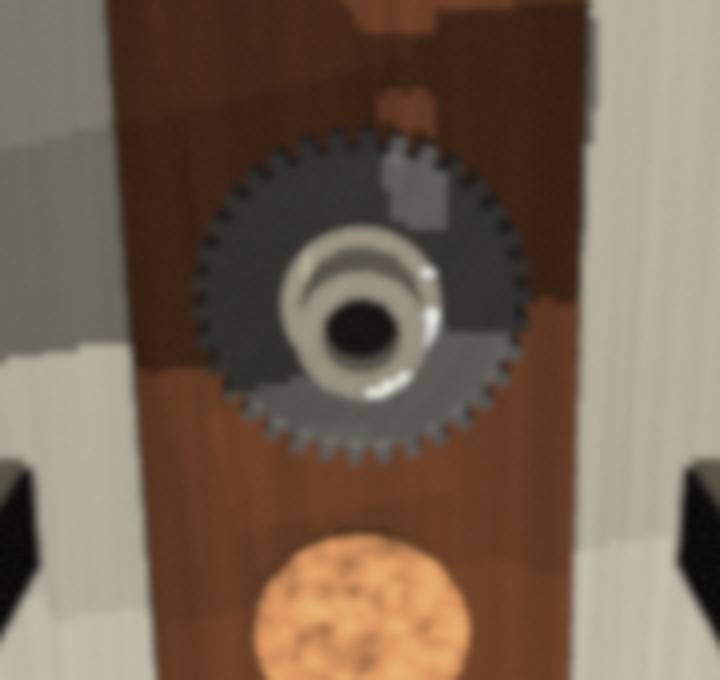

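```bash
python3 - <<'E'
from h import *
a=cv2.imread('pics/w10.png')
z=np.load("w10.npz");W=(z["k"],z["e"],R.from_euler('xyz',z["o"]).as_matrix())
m=((a[:,:,2]>150)&(a[:,:,0]<120)).astype(np.uint8)[255:305,240:320];c=max(cv2.findContours(m,0,1)[0],key=cv2.contourArea);x,y,w,h=cv2.boundingRect(c);print(x+240,y+255,w,h)
print(onz(W,(280.3,213.6),.062),onz(W,uc((360,294),4,190,130),.034),onz(W,uc((362,637),4,190,130),.018))
# flange rim: shaft
E
```

```text
253 264 55 41
[0.6016809 0.1565193 0.062    ] [0.60107041 0.15921355 0.034     ] [0.6016613  0.05605096 0.018     ]
```

>>> play_rows --moves '[[[-264,-149,0,0],[-264,-149,0,0],[-264,-149,0,0],[-264,-149,0,0],[-264,-149,0,0],[-264,-149,30,0],[-264,-149,30,0],[-264,-149,30,0]]]'

```text
t: 15.4
ee_pos: [0.4515, -0.1055, 0.1073]
tool_rot: [-3.141, -0.0, 1.572]
wrist_force: [0.2, -0.0, -0.8]
finger_gap: 0.0934
```

```bash
python3 look.py w11; python3 - <<'E'
from h import *
a=cv2.imread('pics/w11.png');cv2.imwrite('pics/w11a.png',cv2.resize(a[130:300,190:370],None,fx=4,fy=4,interpolation=cv2.INTER_CUBIC))
E
```

```text
15.45 [ 0.4518 -0.1055  0.1076] [ 3.1415 -0.      1.5718] [-0.4 -0.1  1.1] 0.09271982741657735
```

View pics/w11a.png

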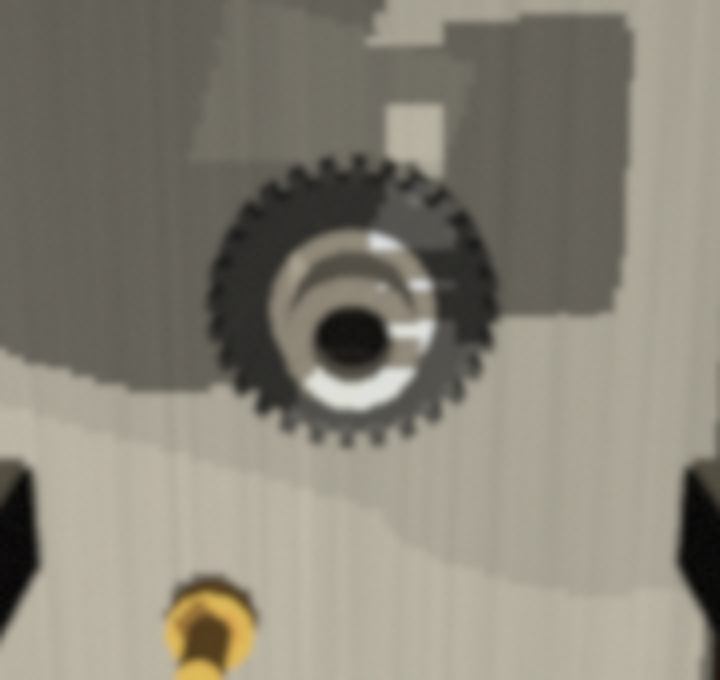

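```bash
cat > on.py <<'E'
import sys
from h import *
n,u,v,zz=sys.argv[1],*map(float,sys.argv[2:5])
z=np.load(n+".npz");W=(z["k"],z["e"],R.from_euler('xyz',z["o"]).as_matrix());print(onz(W,(u,v),zz).round(4))
E
python3 on.py w11 277.5 215.5 .044; python3 on.py w6 279.2 271.9 .044
```

```text
[ 0.4507 -0.1056  0.044 ]
[ 0.3661 -0.2988  0.044 ]
```

>>> play_rows --moves '[[[0,-1,50,0],[0,-1,90,0],[0,-1,104,0],[0,-1,107,0],[0,-1,107,0]]]'

```text
t: 16.08
ee_pos: [0.4513, -0.1061, 0.0016]
tool_rot: [3.14, 0.001, 1.571]
wrist_force: [-0.4, 0.2, -0.1]
finger_gap: 0.0933
```

>>> play_rows --moves '[[[0,0,0,0],[0,0,0,0],[0,0,0,0],[0,0,0,0],[0,0,0,0],[0,0,0,0],[0,0,0,0],[0,0,0,0],[0,0,0,0],[0,0,0,0]]]' --grip 255

```text
t: 17.32
ee_pos: [0.4503, -0.1059, 0.0]
tool_rot: [-3.141, -0.0, 1.571]
wrist_force: [-0.6, 0.6, -0.2]
finger_gap: 0.0287
```

```bash
python3 look.py w12
```

```text
17.375 [ 0.4503 -0.1059  0.    ] [-3.1415 -0.      1.5708] [ 0.4 -0.1  0.2] 0.028985957384607946
```

View pics/w12.png

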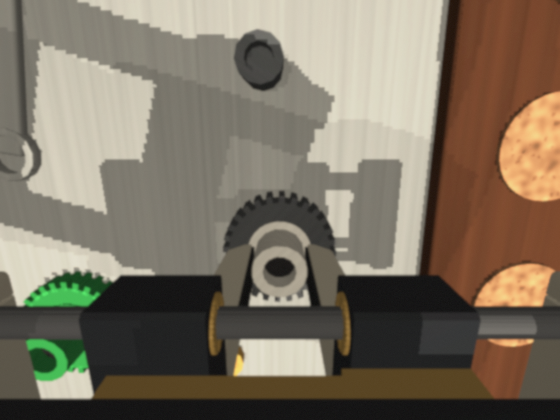

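>>> play_rows --moves '[[[0,0,-30,0],[0,0,-90,0],[55,50,-100,0],[110,100,-100,0],[163,152,-100,0],[163,152,-100,0],[163,152,-60,0],[163,152,-30,0],[163,152,-24,0],[163,152,-24,0],[163,152,-24,0],[163,152,-24,0]]]'

```text
t: 18.88
ee_pos: [0.6029, 0.057, 0.0252]
tool_rot: [3.14, -0.0, 1.571]
wrist_force: [0.1, 0.0, -4.3]
finger_gap: 0.0288
```

```bash
python3 look.py w13
```

```text
18.925 [0.6027 0.057  0.025 ] [ 3.1403 -0.      1.5707] [ 0.7 -0.  -3.8] 0.029056562775618733
```

View pics/w13.png

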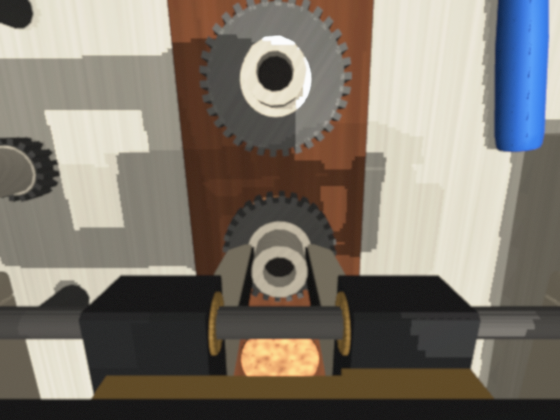

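Well aligned; lower, release, rise, and go to gear b (0.368, 0.288) next.

>>> play_rows --moves '[[[0,0,4,0],[0,0,6,0],[0,0,6,0],[0,0,6,0]]]'

```text
t: 19.42
ee_pos: [0.6023, 0.0571, 0.018]
tool_rot: [-3.141, 0.0, 1.571]
wrist_force: [-2.8, 0.5, -0.2]
finger_gap: 0.029
```

>>> play_rows --moves '[[[0,0,0,0],[0,0,0,0],[0,0,0,0],[0,0,0,0],[0,0,0,0],[0,0,0,0],[0,0,-30,0],[0,0,-80,0],[0,0,-120,0],[0,0,-120,0],[0,0,-120,0]]]' --grip 0

```text
t: 20.8
ee_pos: [0.6021, 0.057, 0.1373]
tool_rot: [-3.141, 0.0, 1.571]
wrist_force: [0.4, 0.4, -1.0]
finger_gap: 0.0929
```

```bash
python3 look.py w14
```

```text
20.85 [0.6018 0.057  0.1367] [-3.1399e+00  1.0000e-04  1.5708e+00] [ 0.  -0.3 -0.4] 0.09328097367526869
```

View pics/w14.png

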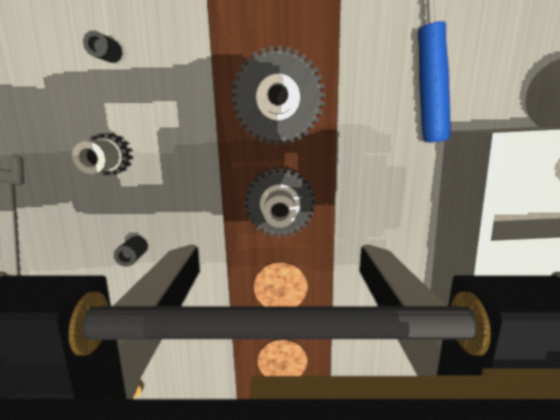

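>>> play_rows --moves '[[[40,-50,0,0],[232,-232,0,0],[232,-232,0,0],[232,-232,0,0],[232,-232,0,0],[232,-232,0,0],[232,-232,28,0],[232,-232,28,0],[232,-232,28,0],[232,-232,28,0]]]'

```text
t: 22.1
ee_pos: [0.3709, 0.2889, 0.1108]
tool_rot: [3.141, -0.0, 1.57]
wrist_force: [0.3, -0.6, 0.6]
finger_gap: 0.0928
```

```bash
python3 look.py w15; python3 - <<'E'
from h import *
a=cv2.imread('pics/w15.png');cv2.imwrite('pics/w15a.png',cv2.resize(a[130:300,190:370],None,fx=4,fy=4,interpolation=cv2.INTER_CUBIC))
E
```

```text
22.15 [0.3709 0.289  0.1108] [ 3.1409e+00 -4.0000e-04  1.5701e+00] [0.2 0.1 0.1] 0.09294932018079831
```

View pics/w15a.png

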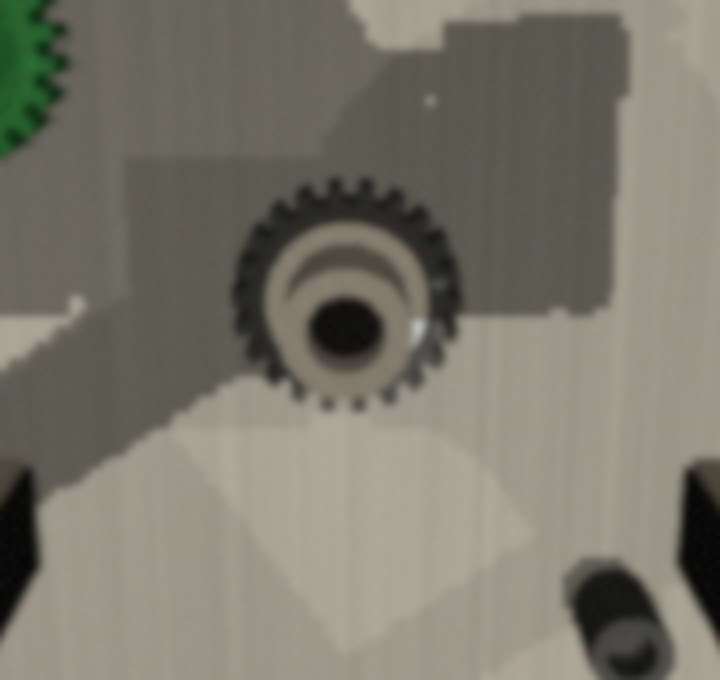

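```bash
python3 on.py w15 276.1 213.4 .044; python3 on.py w15 $(python3 -c "print(190+632/4,130+650/4)") .025;python3 on.py w15 $(python3 -c "print(190+600/4,130+590/4)") .0;python3 on.py w15 150 130 .016
```

```text
[0.369  0.2898 0.044 ]
[0.441  0.2013 0.025 ]
[0.4375 0.205  0.    ]
[0.2555 0.3599 0.016 ]
```

>>> play_rows --moves '[[[1,-2,50,0],[1,-2,90,0],[1,-2,106,0],[1,-2,110,0],[1,-2,110,0]]]'

```text
t: 22.78
ee_pos: [0.369, 0.2905, 0.0013]
tool_rot: [3.14, -0.001, 1.571]
wrist_force: [0.3, 0.7, -0.5]
finger_gap: 0.0935
```

>>> play_rows --moves '[[[0,0,0,0],[0,0,0,0],[0,0,0,0],[0,0,0,0],[0,0,0,0],[0,0,0,0],[0,0,0,0],[0,0,0,0],[0,0,0,0],[0,0,0,0]]]' --grip 255

```text
t: 24.02
ee_pos: [0.3683, 0.2901, 0.0]
tool_rot: [-3.142, 0.0, 1.571]
wrist_force: [0.1, -0.1, 0.3]
finger_gap: 0.0293
```

```bash
python3 look.py w16
```

```text
24.075 [0.3683 0.2901 0.    ] [ 3.1416 -0.      1.5708] [ 0.2  0.  -0.3] 0.02915580507238325
```

View pics/w16.png

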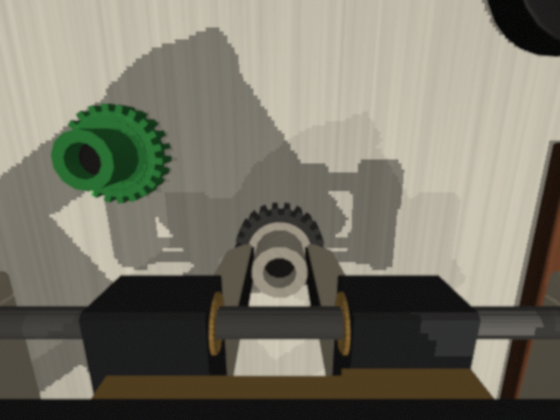

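>>> play_rows --moves '[[[0,0,-40,0],[0,0,-100,0],[-60,0,-120,0],[-333,236,-120,0],[-333,236,-120,0],[-333,236,-120,0],[-333,236,-120,0],[-333,236,-120,0],[-333,236,-120,0],[-333,236,-120,0],[-333,236,-120,0],[-333,236,-120,0]]]'

```text
t: 25.58
ee_pos: [0.6039, -0.042, 0.1202]
tool_rot: [3.141, -0.0, 1.572]
wrist_force: [-0.4, 0.0, -0.8]
finger_gap: 0.029
```

>>> play_rows --moves '[[[0,0,50,0],[0,0,85,0],[0,0,96,0],[0,0,96,0],[0,0,96,0],[0,0,96,0]]]'

```text
t: 26.32
ee_pos: [0.605, -0.043, 0.0255]
tool_rot: [3.14, 0.0, 1.571]
wrist_force: [-0.7, -0.5, -2.1]
finger_gap: 0.0291
```

```bash
python3 look.py w17
```

```text
26.375 [ 0.6049 -0.043   0.0252] [3.1401e+00 2.0000e-04 1.5708e+00] [-0.6  0.3 -1.7] 0.029429131721059553
```

View pics/w17.png

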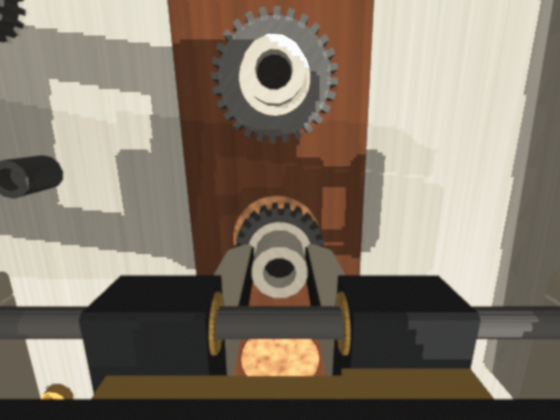

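>>> play_rows --moves '[[[0,-1,4,0],[0,-1,6,0],[0,-1,6,0],[0,-1,6,0]]]'

```text
t: 26.88
ee_pos: [0.6033, -0.043, 0.018]
tool_rot: [-3.141, 0.0, 1.571]
wrist_force: [-1.1, -0.4, 0.7]
finger_gap: 0.0295
```

>>> play_rows --moves '[[[0,0,0,0],[0,0,0,0],[0,0,0,0],[0,0,0,0],[0,0,0,0],[0,0,0,0],[0,0,-30,0],[0,0,-80,0],[0,0,-120,0],[0,0,-120,0],[0,0,-120,0]]]' --grip 0

```text
t: 28.25
ee_pos: [0.6031, -0.0429, 0.1372]
tool_rot: [-3.141, -0.0, 1.571]
wrist_force: [0.1, -0.4, -0.5]
finger_gap: 0.093
```

```bash
python3 look.py w18
```

```text
28.3 [ 0.6028 -0.0429  0.1367] [-3.1399e+00 -2.0000e-04  1.5708e+00] [-0.2  0.  -0.3] 0.09300185648981142
```

View pics/w18.png

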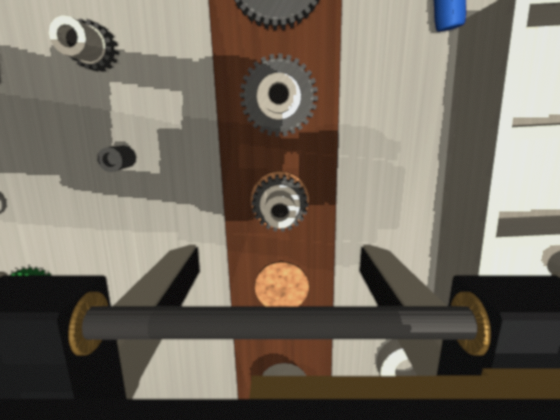

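>>> play_rows --moves '[[[40,-48,0,0],[80,-96,0,0],[120,-144,0,0],[146,-174,0,0],[146,-174,28,0],[146,-174,28,0],[146,-174,28,0],[146,-174,28,0]]]'

```text
t: 29.3
ee_pos: [0.4298, 0.1028, 0.1106]
tool_rot: [3.141, -0.0, 1.57]
wrist_force: [-0.5, -0.1, 0.3]
finger_gap: 0.0932
```

```bash
python3 look.py w19; python3 - <<'E'
from h import *
a=cv2.imread('pics/w19.png');cv2.imwrite('pics/w19a.png',cv2.resize(a[130:300,190:370],None,fx=4,fy=4,interpolation=cv2.INTER_CUBIC))
a=cv2.imread('pics/w18.png');cv2.imwrite('pics/w18a.png',cv2.resize(a[40:300,210:350],None,fx=3,fy=3,interpolation=cv2.INTER_CUBIC)[200:])
E
```

```text
29.35 [0.4298 0.1028 0.1106] [ 3.1413e+00 -1.0000e-04  1.5702e+00] [-1.1 -0.7  0.6] 0.09323035380862098
```

View pics/w19a.png

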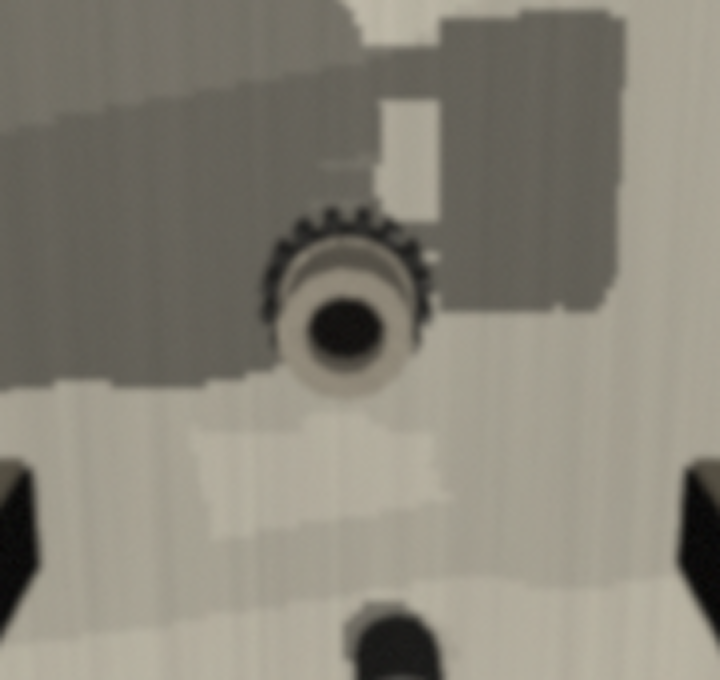

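View pics/w18a.png

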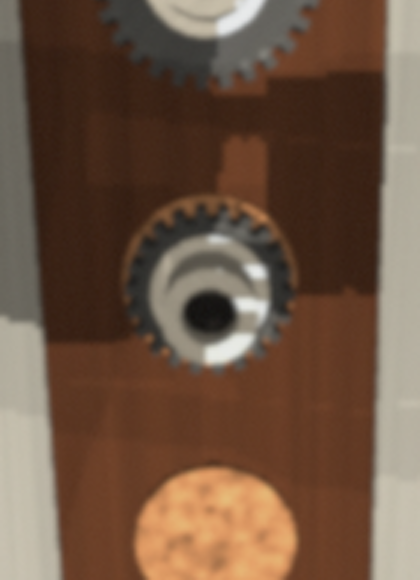

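>>> play_rows --moves '[[[1,-2,50,0],[1,-2,90,0],[1,-2,106,0],[1,-2,110,0],[1,-2,110,0]]]'

```text
t: 29.98
ee_pos: [0.4281, 0.1042, 0.0013]
tool_rot: [3.14, -0.0, 1.571]
wrist_force: [0.6, 0.1, 0.3]
finger_gap: 0.0932
```

>>> play_rows --moves '[[[0,0,0,0],[0,0,0,0],[0,0,0,0],[0,0,0,0],[0,0,0,0],[0,0,0,0],[0,0,0,0],[0,0,0,0],[0,0,0,0],[0,0,0,0]]]' --grip 255

```text
t: 31.22
ee_pos: [0.4273, 0.1041, 0.0]
tool_rot: [-3.142, 0.0, 1.571]
wrist_force: [-1.3, 0.2, 0.9]
finger_gap: 0.0292
```

```bash
python3 look.py w20
```

```text
31.275 [0.4273 0.1041 0.    ] [-3.1415  0.      1.5708] [-0.4 -0.7 -0.3] 0.029087541405417812
```

View pics/w20.png

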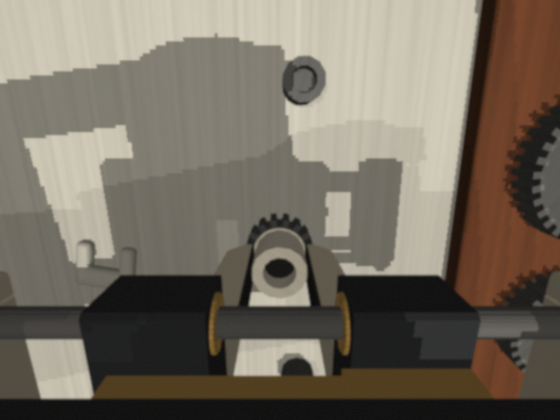

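>>> play_rows --moves '[[[0,0,-40,0],[0,0,-100,0],[-40,30,-120,0],[-247,179,-120,0],[-247,179,-120,0],[-247,179,-120,0],[-247,179,-120,0],[-247,179,-120,0],[-247,179,-120,0],[-247,179,-120,0]]]'

```text
t: 32.52
ee_pos: [0.6059, -0.142, 0.1202]
tool_rot: [3.141, -0.0, 1.572]
wrist_force: [0.5, -0.4, -1.2]
finger_gap: 0.0289
```

>>> play_rows --moves '[[[0,0,50,0],[0,0,85,0],[0,0,96,0],[0,0,96,0],[0,0,96,0],[0,0,96,0]]]'

```text
t: 33.28
ee_pos: [0.607, -0.1431, 0.0255]
tool_rot: [3.14, 0.001, 1.571]
wrist_force: [0.8, 0.2, -2.1]
finger_gap: 0.029
```

```bash
python3 look.py w21
```

```text
33.325 [ 0.6069 -0.143   0.0252] [3.1400e+00 4.0000e-04 1.5708e+00] [ 0.4  0.6 -0.9] 0.029168912687182472
```

View pics/w21.png

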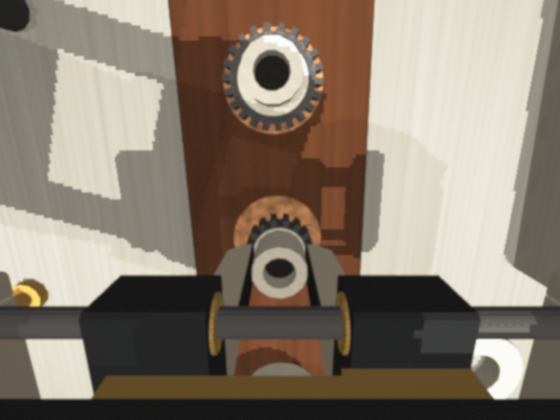

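>>> play_rows --moves '[[[0,-1,4,0],[0,-1,6,0],[0,-1,6,0],[0,-1,6,0]]]'

```text
t: 33.83
ee_pos: [0.6053, -0.143, 0.0181]
tool_rot: [-3.141, 0.0, 1.571]
wrist_force: [-2.7, 0.3, 1.4]
finger_gap: 0.0289
```

>>> play_rows --moves '[[[0,0,0,0],[0,0,0,0],[0,0,0,0],[0,0,0,0],[0,0,0,0],[0,0,0,0],[0,0,-30,0],[0,0,-80,0],[0,0,-120,0],[0,0,-120,0],[0,0,-120,0]]]' --grip 0

```text
t: 35.2
ee_pos: [0.6051, -0.1429, 0.1372]
tool_rot: [-3.141, -0.0, 1.571]
wrist_force: [0.3, -0.6, -0.6]
finger_gap: 0.0933
```

>>> play_rows --moves '[[[0,-60,-40,0],[0,-120,-60,0],[0,-180,-60,0],[0,-220,-60,0],[0,-220,-60,0],[0,-220,-60,0]]]'

```text
t: 35.95
ee_pos: [0.3855, -0.1429, 0.1973]
tool_rot: [-3.141, -0.0, 1.571]
wrist_force: [0.3, 1.2, -0.4]
finger_gap: 0.0928
```

```bash
python3 look.py w22; python3 - <<'E'
from bench import robot
from h import *
f=robot.grab_frame("top")["color"][:,:,::-1];cv2.imwrite("pics/t22.png",cv2.resize(f[130:230,150:430],None,fx=2.8,fy=2.8,interpolation=cv2.INTER_CUBIC))
f=robot.grab_frame("side")["color"][:,:,::-1];cv2.imwrite("pics/s22.png",cv2.resize(f[130:310,220:450],None,fx=3.2,fy=3.2,interpolation=cv2.INTER_CUBIC))
E
```

```text
36.0 [ 0.3858 -0.1429  0.1972] [-3.1404e+00 -6.0000e-04  1.5709e+00] [ 0.6 -1.   0.6] 0.09315450313943725
```

View pics/t22.png

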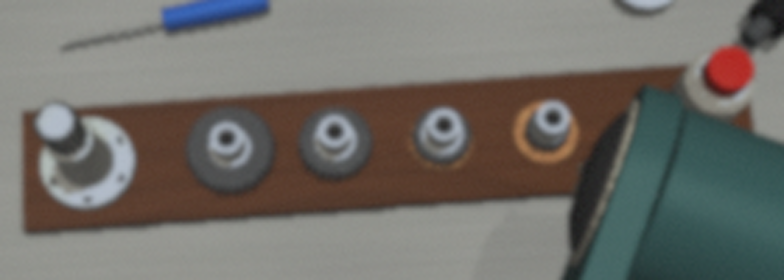

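View pics/s22.png

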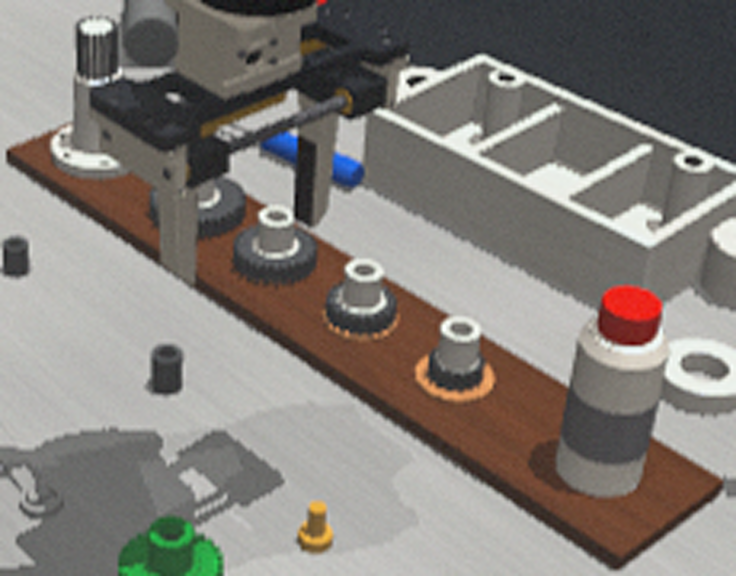

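View pics/w22.png

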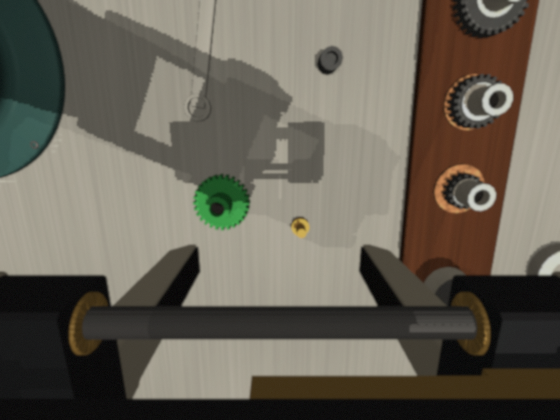

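```bash
python3 - <<'E'
from h import *
for n,u,mk in (("d",(230.5,150),(232.14,184.69)),("c",(336,143.5),(269.66,181.94))):
    p=onz(TOP,uc(u,2.8,150,130),.034);print(n,((p-onz(TOP,mk,.018))[:2]*1000).round(1))
for n,u,mk in (("d",(227,137),(232.14,184.69)),("c",(334,130.5),(269.66,181.94)),("b",(443,124),(307.15,179.28)),("a",(552.5,116.5),(344.44,176.76))):
    p=onz(TOP,uc(u,2.8,150,130),.062);print(n,((p-onz(TOP,mk,.018))[:2]*1000).round(1))
from bench import robot
robot.hand_in()
E
```

```text
d [-1.1 -1.4]
c [-2.3 -0.3]
d [ 2.6 -1.4]
c [1.3 0.6]
b [0.1 0.8]
a [ 0.2 -0.1]
the job is handed in; nothing more can be done
```

The four steel gears are on the marks, flat with the hub up. The order from the shaft is 84 mm (gear_d), 70 mm (gear_c), 56 mm (gear_b), 42 mm (gear_a). I handed the job in at about 36 s, with the gripper open and clear of everything.

- **Centring:** in the last top view, gear_a, gear_b and gear_c are within about 2 mm of their mark centres and gear_d within about 3 mm. For gear_d and gear_c, the disc and hub readings disagreed by 3 to 4 mm. That is about what blur and calibration allow, so I left them.
- **Can:** the last side and top views show it standing; I did not measure its position again, but no move came near it. The green gears were not touched.
- **One failed grasp:** my first try on gear_d closed just above its hub without moving it. The views put the fingertips about 20 mm behind the reported TCP, not 8 mm ahead as the text says. I lowered every later grasp to match, and each one held (29 mm opening on the 30 mm hub).
- **Forces:** the highest wrist reading was about 13 N, when gear_d touched down.

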